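# Clamp the pill box in the one-handed holder

### The arm

A 6-joint arm with a two-finger parallel gripper is mounted at the origin on the work surface. World frame = base frame: x ahead of the robot, y to its left, z up, the work surface at z = 0. Lengths are in mm, angles in rad, forces in N, time in s.
With the tool pointing down it reaches from about 275 to 750 mm from the base axis. Payload 10.2 kg.
Tool frame: the origin (TCP) lies midway between the tips of the shut fingers; the grasp point (between the pads) lies 19 mm behind it; z points along the fingers, y is the line along which they close (so a half turn about z gives the same grasp; the last joint's range is limited). The gripper opens to 85 mm and grips with 20 to 120 N. Pads are 22 mm wide; open, the fingers measure 114 mm over their backs; the gripper's body (76 mm by 85 mm) begins 54 mm behind the grasp point. The pads swing forward as they close: fully open they stand 13 mm farther back than shut.
Start: joints at [0.972, 0.313, 1.498, -0, 1.331, -0.223], TCP at [192.697, 488.364, 231.294] pointing down, gripper open.
Joint ranges: [-2.94, 2.94], [-0.97, 2.17], [0.19, 2.56], [-1.23, 4.37], [0.02, 3.11], [-2.88, 2.88]. Speed limits (rad/s): [2.39, 2.39, 3.01, 3.14, 3.14, 3.14].

### API

Orientations are given as a unit quaternion [w, x, y, z].
In Python, from rig import ctrl gives the robot as it stands.
- The arm moves only by the tool send_rows, never from a script. Its argument "targets" is a list of rows, each an object with "offset": the shift along the world's x, y, z in cm, a list of three; "spin": the turn about the world's z in rad. A call has 1 to 8 rows; each row is the pose to reach, as a shift and turn from the pose commanded when the call began; what a row does not reach only later rows make up. A row lasts 1/12 s, in which the tool goes at most 41.7 mm and 7.16 degrees, less where a joint would pass 70% of its speed; a pose out of reach is approached as far as the arm can. A call with a gripper value outside its range is refused whole. "grip" is the opening, from 0 (shut) to 1 (fully open), set as the call begins (left out, the last holds). The fingers move at their own pace and stop on an object; "squeeze" is the grip in N (left out, the last holds). Time passes only in rows, so rows that repeat a pose let the fingers close. It gives the time, the measured TCP pose, the force, the opening and the grip force at its end, in the units of the state.
- ctrl.sense(): the state, without advancing time (a new reading comes with each control period).
- ctrl.capture(name): name is "scene" or "side" or "wrist"; returns (picture, depth): 400x640x3 uint8, red, green, blue; 400x640 float32, mm along the optical axis (not along the pixel's ray), 0 where there is no reading.
- ctrl.calibration(name): a dict with "fx", "fy", "cx", "cy" (pixels), "view" (4x4, takes a point from world to camera coordinates); the wrist camera has in their place "mount" (4x4, takes a point from camera to tool coordinates, whose origin is the TCP and whose axes are the flange's). Camera axes: x right, y down, z forward; pixel columns grow to the right and rows downward; lengths in mm; the calibration is good to about 2 mm. The wrist camera is an equidistant fisheye: a pixel r from the principal point sees the ray r / f radians off the axis. A picture is of the moment at which its call begins: read the wrist's pose just before it. calibration takes no time and is no camera call.
- ctrl.finish_job(): hands the job in; it is judged then, once.
Trained networks look in the newest picture that a camera, given by its name, has taken for a name from the list of things; names that differ only in an ending like _2 or _b are one class to them, and where a whole thing is asked for, a point or a joint stands for the part that bears it (a point fixed in the world has none). Each returns a list of dicts, best first, with "conf" (0 to 1); they miss things now and then, are a little off and sometimes report something else, mostly with a low value. They report only what shows in the picture. A call takes as long as a camera call. They do not tell look-alikes from the thing itself.
- ctrl.search_frame(camera, query): "box" ([left, top, right, bottom] in pixels, round what is visible of it).
- ctrl.place_of(camera, query): "uv" ([column, row] in pixels: a listed point, or the origin of a listed thing).
The state is a dict: "time_s": time; "joints": joint angles; "dq": joint speeds; "tau": joint torques, N m; "eef_pos": TCP position; "ee_rot": TCP orientation; "force": force on the tool from outside, world axes, zero at the start; "wrist_torque": the same for the moment, N m; "grip_width": opening from 0.0 (shut) to 1.0 (fully open); "grip_force": force on a finger pad.
Only numpy, scipy, OpenCV 4.12 (cv2) and the standard library are available. Lean on these libraries where they do the work, as an engineer would, in place of code of your own. Each camera call takes 0.05 s, during which the arm holds its last target. There are 200 camera calls.

### The job

Stand the yellow pill box upright in the wooden holder, between its two jaws, and let go of it. Then slide the moving jaw up by its thumb tab until it presses the box against the fixed jaw and lightly grips it, without squeezing so hard that the jaw leans. Leave the box clamped and the other things where they are.

Things in the scene. Friction and masses are not known exactly. Their poses are not given: they have to be found in the camera images.
- pillbox_c (a point): Centre of the yellow plastic pill box with flip-top cover (the cover stays shut), a loose block of 0.1 kg, 36 mm along its x, 56 mm along its y, 34 mm high (z, up). It starts standing on the table. In the holder its y lies across the holder (either way round), so it fills 36 mm between the jaws and its ends stick out 8 mm past the 40 mm wide bed on each side.
- holder: Wooden holder, screwed down, like a big caliper lying on the table. Origin on the table; x = sliding direction, to the fixed jaw; z up. Bed: x -115 to +85 mm, 40 mm wide, top 16 mm above the table; feet 8 mm high, 90 mm wide at its ends. Fixed jaw: rigid plate 12 mm thick, 44 wide, top at z 60 mm; it was set by hand, so its inner face is anywhere from x +66 to +74 mm (not measured).
- carriage (a joint): How far the aluminium carriage with the moving jaw has slid (m): 0 = fully open, the pad at x = -2 mm of the holder; the pad is at x = -2 mm plus this value. It reads somewhere from 0.032 to 0.040 with the pill box gripped, as the fixed jaw differs. It slides along the bed with a steady drag of about 5 N and stays where it is left. Range 0 to 0.060.
- tab (a point): Thumb tab of the carriage: upright aluminium plate 12 mm thick (along the holder's x), 30 mm wide, from 24 to 56 mm above the table; this point is in its middle in x and y, 43 mm above the table, and 76 mm behind (-x of) the jaw's pad. Push it from behind, or pinch it; 56 mm are free between it and the moving jaw. It is rigid with the carriage, so pushing it does not itself lean the jaw.
- jaw: Moving jaw, an aluminium plate 9 mm thick, 44 mm wide, 36 mm high that stands on the carriage (top 60 mm above the table). Origin at the hinge at its foot, 24 mm above the table; z points up the plate, x towards the fixed jaw. It is sprung about that foot (5 N m/rad) and leans about 0.003 rad per newton on the pad (18 mm above the hinge), so 0.012 rad at a good light grip of 4 N. Pushing on the jaw itself leans it too.
- pad (a point): Middle of the front face of the rubber pad (36 mm wide, 8 mm high) on the moving jaw, 42 mm above the table: the part that touches the box.
- clip: Bystander: chrome bulldog clip, 60 mm wide, 50 mm long, 20 mm high, on the table.
- bottle: Bystander: small amber medicine jar, 38 mm across, 65 mm high, on the table.
- parrot: Bystander: ceramic parrot figurine, 52 mm across at the foot, 87 mm high, on the table.
- tumbler: Bystander: steel tumbler, 64 mm across, 75 mm high, on the table.
- lota: Bystander: steel lota with lid, 110 mm across, 126 mm high, on the green stools (245 mm high) at the right side of the table.
- mirror: Bystander: small round wooden mirror on a foot, 140 mm high, on the green stools beside the lota.
Mind the look-alikes: they are no part of the job. Of the things like the part that bears pillbox_c, leave any that is pink, purple or turquoise; of the rest the larger one is meant.

How it is judged (in metres and radians):
On the way, in this order (a step that is already met when the one before it is completed fails the run):
1. the pill box stands upright and square on the holder's bed between the jaws, let go (y of pillbox_c in the frame of holder between -0.008 and 0.008 m and z of pillbox_c in the frame of holder between 0.03 and 0.036 m and angle between pillbox_c's own z axis and vertical below 0.06 rad and angle between the x axis of pillbox_c and the x axis of holder, either way round below 0.06 rad and contact force between the fingers and pillbox below 0.05 N and x of pillbox_c in the frame of holder between 0.015 and 0.0565 m), for 0.2 s.
2. the moving jaw presses the box against the fixed jaw (contact force between jaw and pillbox above 1.5 N and x of pillbox_c in the frame of holder above 0.046 m), for 0.2 s.
At the end, for the whole second after the job is handed in: The pill box stands upright and square (each within 0.06 rad) on the bed, centred across it within 8 mm, pressed against the fixed jaw by the moving jaw with over 1.5 N (more than bed friction can take); that jaw leans under 0.035 rad; all at rest and let go (all of step 2 and y of pillbox_c in the frame of holder between -0.008 and 0.008 m and z of pillbox_c in the frame of holder between 0.03 and 0.036 m and angle between pillbox_c's own z axis and vertical below 0.06 rad and angle between the x axis of pillbox_c and the x axis of holder, either way round below 0.06 rad and contact force between the fingers and pillbox below 0.05 N and angle between jaw's own z axis and vertical below 0.035 rad and linear speed of pillbox below 0.005 m/s and velocity of joint carriage below 0.002 m/s); the robot touches nothing.
It fails at once if the moving jaw leans more than 0.045 rad (squeezed too hard, or pushed on the jaw) (angle between jaw's own z axis and vertical above 0.045 rad).
It fails at once if the jaw squeezes the box with more than 18 N (contact force between jaw and pillbox above 18 N).
It fails at once if another thing is moved more than 15 mm or knocked over (distance of any of clip, bottle, parrot, tumbler, lota, mirror from where it was at the start of the episode above 0.015 m or angle between any of clip, bottle, parrot, tumbler, lota, mirror's own z axis and vertical above 0.4 rad).
It also fails if it takes over 58 s, if anything falls off the work surface, if the arm or the gripper's body presses on something with over 40 N, if the wrist force passes 120 N, or if a joint passes its speed limit or range.

## Working session

There is one attempt and no reset: what is moved stays moved. The work goes in short steps, Python scripts to look and compute and a tool call to move; the robot and the scene stay as the last step left them, time stands still between calls to the robot, and variables do not carry over. Pictures are saved under pics/ and viewed, at most 10 in all, crops included, and the job is handed in when it is done.

Besides the shell and the picture viewer there is one more tool, called by a JSON object that holds its "api" and its "payload", one argument or row to a line. send_rows: Moves the arm, as the interface text tells. Its arguments: {"type":"object","properties":{"targets":{"type":"array"},"grip":{"type":"number"},"squeeze":{"type":"number"}},"required":["targets"]}

```bash
mkdir -p pics; cat > h.py <<'E'
import numpy as np, cv2
from rig import ctrl
def deproj(cam,uv,d):
    c=ctrl.calibration(cam); V=np.array(c["view"])
    p=np.array([(uv[0]-c["cx"])/c["fx"]*d,(uv[1]-c["cy"])/c["fy"]*d,d,1])
    return (np.linalg.inv(V)@p)[:3]
def onplane(cam,uv,z):
    c=ctrl.calibration(cam); Vi=np.linalg.inv(np.array(c["view"]))
    r=Vi[:3,:3]@np.array([(uv[0]-c["cx"])/c["fx"],(uv[1]-c["cy"])/c["fy"],1]); o=Vi[:3,3]
    return o+r*(z-o[2])/r[2]
def cloud(cam,depth):
    c=ctrl.calibration(cam); v,u=np.mgrid[0:400,0:640]
    P=np.stack([(u-c["cx"])/c["fx"]*depth,(v-c["cy"])/c["fy"]*depth,depth,np.ones_like(depth)],-1)
    return (P@np.linalg.inv(np.array(c["view"])).T)[...,:3]
def save(n,im): cv2.imwrite("pics/"+n+".png",im[...,::-1])
E
python3 - <<'E'
from h import *
np.set_printoptions(precision=1,suppress=True)
ims=[]
for cam in ["scene","side"]:
    im,d=ctrl.capture(cam); save(cam,im); np.savez(cam+".npz",im=im,d=d)
    for q in ["pillbox_c","tab","pad","holder","jaw"]:
        for r in ctrl.place_of(cam,q)[:3]:
            uv=r["uv"]; dd=d[int(uv[1]),int(uv[0])]
            print(cam,q,np.array(uv),round(r["conf"],2),deproj(cam,uv,dd))
print(ctrl.sense())
E
```

```text
scene pillbox_c [412.8 279.3] 0.76 [475.  231.5  23.9]
scene pillbox_c [379.8 257.7] 0.65 [482.7 112.9  23.8]
scene pillbox_c [410.1 254.9] 0.57 [407.6 160.7  23.8]
scene tab [309.3 207. ] 0.68 [ 507. -181.   48.]
scene pad [317.2 222.4] 0.62 [ 529.2 -114.    37.9]
scene holder [317.  231.4] 0.81 [ 539.9 -102.2   15. ]
scene jaw [315.2 226.3] 0.71 [ 532.4 -120.3   20.1]
side pillbox_c [274.  203.1] 0.72 [463.6  86.7  33.9]
side pillbox_c [252.1 204.7] 0.61 [395.  131.9  14. ]
side pillbox_c [235.6 191.4] 0.6 [356.2 227.4  19. ]
side tab [313.3 247.6] 0.52 [ 405.  -526.4  345.3]
side tab [263.9 185.2] 0.36 [459.7 214.9  29.4]
side pad [316.8 229.4] 0.52 [ 545.2 -129.2   57. ]
side holder [314.2 245.5] 0.79 [ 408.7 -521.4  345.9]
{'time_s': 0.6, 'joints': array([ 1. ,  0.3,  1.5, -0. ,  1.3, -0.2]), 'dq': array([-0.,  0., -0., -0.,  0.,  0.]), 'tau': array([  0. , -41.2, -26. ,  -0. ,   0. ,  -0. ]), 'eef_pos': array([192.7, 488.4, 231.3]), 'ee_rot': array([-0. ,  0.2,  1. , -0. ]), 'force': array([0.4, 0.8, 0.4]), 'wrist_torque': array([-0.,  0., -0.]), 'grip_force': 0.0, 'grip_width': 0.9935915525142186}
```

View pics/scene.png

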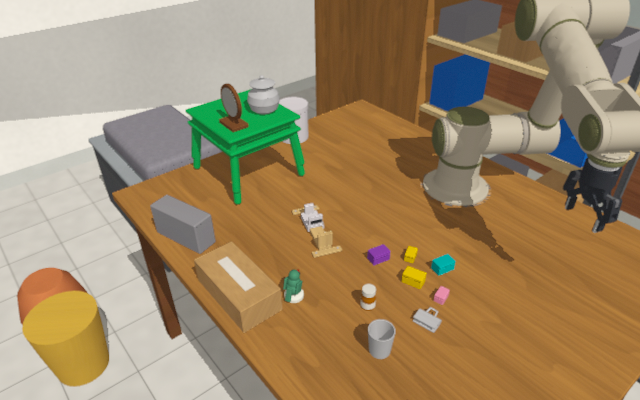

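View pics/side.png

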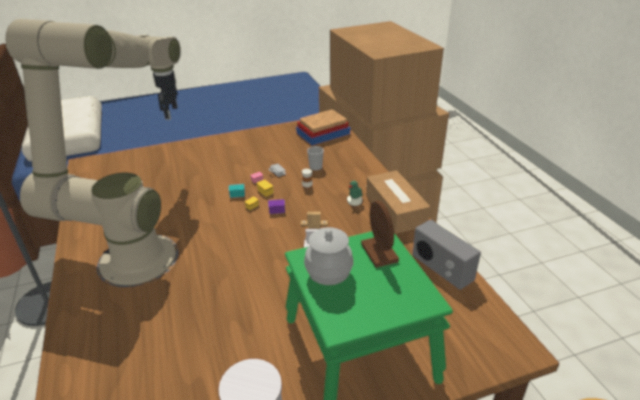

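Scene: the larger yellow box is at (413,278), a smaller yellow one at (411,255), and the holder runs from (310,207) to (326,245). I'll move above the box for a wrist view.

{"api": "send_rows", "payload": {
  "targets": [
    {"offset": [3,-3,1],"spin": 0},
    {"offset": [6,-6,2],"spin": 0},
    {"offset": [9,-9,3],"spin": 0},
    {"offset": [12,-12,4],"spin": 0},
    {"offset": [15,-15,5],"spin": 0},
    {"offset": [18,-18,5],"spin": 0},
    {"offset": [21,-21,5],"spin": 0},
    {"offset": [24,-24,5],"spin": 0}
  ],
  "grip": 1
}}

```text
time_s: 1.27
eef_pos: [425.6, 254.9, 281.7]
ee_rot: [0.0, 0.187, 0.982, 0.0]
force: [0.7, -0.2, 0.8]
grip_width: 1.0
grip_force: 0.0
```

```bash
cat >> h.py <<'E'
from scipy.spatial.transform import Rotation as R
def wristT():
    s=ctrl.sense(); q=s["ee_rot"]; T=np.eye(4)
    T[:3,:3]=R.from_quat([q[1],q[2],q[3],q[0]]).as_matrix(); T[:3,3]=s["eef_pos"]
    return T@np.array(ctrl.calibration("wrist")["mount"])
def rays(uv):
    c=ctrl.calibration("wrist"); uv=np.asarray(uv,float)
    a=(uv[...,0]-c["cx"])/c["fx"]; b=(uv[...,1]-c["cy"])/c["fy"]; th=np.hypot(a,b)+1e-9
    return np.stack([np.sin(th)*a/th,np.sin(th)*b/th,np.cos(th)],-1)
def wcloud(T,d):
    v,u=np.mgrid[0:400,0:640]; r=rays(np.stack([u,v],-1)); r=r/r[...,2:]
    return (r*d[...,None])@T[:3,:3].T+T[:3,3]
def wplane(T,uv,z):
    r=rays(uv)@T[:3,:3].T; o=T[:3,3]; return o+r*((z-o[2])/r[...,2])[...,None]
E
cat > look.py <<'E'
import sys
from h import *
np.set_printoptions(precision=1,suppress=True)
n=sys.argv[1]; T=wristT(); im,d=ctrl.capture("wrist"); save(n,im); np.savez(n+".npz",im=im,d=d,T=T)
print(ctrl.sense()["eef_pos"],T[:3,3],ctrl.calibration("wrist")["fx"])
P=wcloud(T,d)
for q in sys.argv[2:]:
    for r in ctrl.place_of("wrist",q)[:3]:
        u,v=r["uv"]; print(q,np.array(r["uv"]),round(r["conf"],2),P[int(v),int(u)],im[int(v),int(u)])
E
python3 look.py w1 pillbox_c tab pad holder jaw
```

```text
[430.  250.3 281.1] [350.3 284.2 424.7] 309.70691628693146
pillbox_c [301.8 194.4] 0.82 [451.  221.6  34.5] [253 226   0]
pillbox_c [235.6 170.9] 0.79 [388.9 150.2  26.3] [253 226   0]
pillbox_c [285.1 125.4] 0.71 [359.8 237.1  33.8] [  0 204 189]
tab [111.3 301. ] 0.73 [ 505.  -182.1   44.3] [208 196 190]
pad [142.8 303.9] 0.61 [388.3 198.5 342.3] [15 17 20]
holder [151.1 293.6] 0.85 [ 525.  -104.5   15.8] [240 196 113]
jaw [142.4 296.3] 0.44 [ 522.  -121.1   24. ] [234 225 217]
jaw [409.9 294.2] 0.39 [443.6 293.5 308.5] [81 58 40]
```

View pics/w1.png

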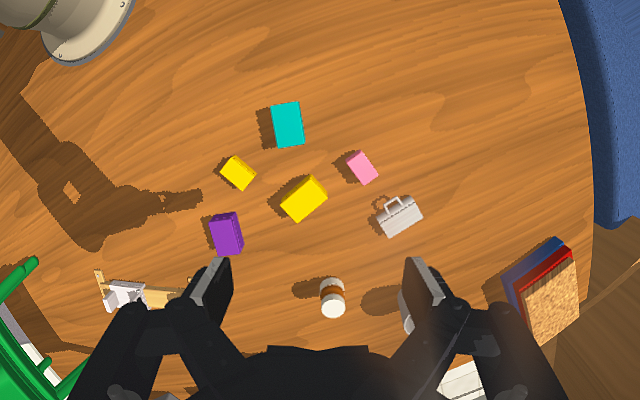

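The large yellow box is at (302,197), lying with its long axis on the diagonal; the small one is at (237,173) and the holder at the left edge (100–190, 270–310).

```bash
cat > box.py <<'E'
import sys
from h import *
np.set_printoptions(precision=2,suppress=True)
z=np.load(sys.argv[1]+".npz"); c=np.array(eval(sys.argv[2])); zt=float(sys.argv[3])
P=wcloud(z["T"],z["d"]); im=z["im"].astype(int)
yel=(im[...,0]>120)&(im[...,1]>100)&(im[...,2]<70)
m=yel&(np.hypot(P[...,0]-c[0],P[...,1]-c[1])<50)&(abs(P[...,2]-zt)<5)
print(m.sum(),np.median(P[...,2][m]))
v,u=np.nonzero(m); Q=wplane(z["T"],np.stack([u,v],-1),zt)[:,:2].astype(np.float32)
r=cv2.minAreaRect(Q); print(r, np.rad2deg(0), Q.mean(0))
b=cv2.boxPoints(r); e=b[1]-b[0]; f=b[2]-b[1]
l=e if np.hypot(*e)>np.hypot(*f) else f
print("long axis angle rad",np.arctan2(l[1],l[0]))
E
python3 box.py w1 [451,221] 34; python3 -c "
from h import *
print(R.from_quat(np.roll(ctrl.sense()['ee_rot'],-1)).as_matrix(), ctrl.calibration('wrist')['mount'])"
```

```text
1093 34.298331295625474
((460.8674621582031, 220.63916015625), (37.345848083496094, 56.38779830932617), 20.060583114624023) 0.0 [460.48 220.79]
long axis angle rad -1.2206728
[[-9.30540042e-01  3.66190130e-01 -1.38626002e-04]
 [ 3.66190110e-01  9.30540048e-01  1.50989342e-04]
 [ 1.84287853e-04  8.97381573e-05 -9.99999979e-01]] [[-2.44084125e-04 -9.51210572e-01 -3.08542362e-01  8.07249869e+01]
 [ 9.99999920e-01 -1.34199253e-04 -3.77362631e-04 -3.56831332e-01]
 [ 3.17545169e-04 -3.08542429e-01  9.51210528e-01 -1.43035835e+02]
 [ 0.00000000e+00  0.00000000e+00  0.00000000e+00  1.00000000e+00]]
```

{"api": "send_rows", "payload": {
  "targets": [
    {"offset": [1,-1,0],"spin": -0.12},
    {"offset": [2,-2,0],"spin": -0.24},
    {"offset": [2.8,-2.8,-1],"spin": -0.36},
    {"offset": [2.8,-2.8,-2],"spin": -0.48},
    {"offset": [2.8,-2.8,-3],"spin": -0.6},
    {"offset": [2.8,-2.8,-4],"spin": -0.72},
    {"offset": [2.8,-2.8,-5],"spin": -0.84},
    {"offset": [2.8,-2.8,-6],"spin": -0.96}
  ]
}}

```text
time_s: 2.23
eef_pos: [451.6, 229.9, 221.0]
ee_rot: [0.0, 0.621, 0.784, 0.0]
force: [0.1, 0.6, 0.1]
grip_width: 0.998
grip_force: 0.0
```

{"api": "send_rows", "payload": {
  "targets": [
    {"offset": [0,0,0],"spin": -0.12},
    {"offset": [0,0,0],"spin": -0.24},
    {"offset": [0,0,0],"spin": -0.36},
    {"offset": [0,0,0],"spin": -0.48},
    {"offset": [0,0,0],"spin": -0.6},
    {"offset": [0,0,0],"spin": -0.72},
    {"offset": [0,0,0],"spin": -0.84},
    {"offset": [0,0,0],"spin": -0.96}
  ]
}}

```text
time_s: 2.9
eef_pos: [451.6, 229.9, 221.4]
ee_rot: [-0.0, 0.913, 0.409, 0.0]
force: [0.8, 0.1, 0.7]
grip_width: 1.002
grip_force: 0.0
```

{"api": "send_rows", "payload": {
  "targets": [
    {"offset": [0,0,0],"spin": -0.12},
    {"offset": [0,0,0],"spin": -0.24},
    {"offset": [0,0,0],"spin": -0.36},
    {"offset": [0,0,0],"spin": -0.48},
    {"offset": [0,0,0],"spin": -0.497},
    {"offset": [0,0,0],"spin": -0.497},
    {"offset": [0,0,0],"spin": -0.497},
    {"offset": [0,0,0],"spin": -0.497}
  ]
}}

```text
time_s: 3.57
eef_pos: [452.2, 229.0, 221.3]
ee_rot: [-0.0, 0.985, 0.175, 0.0]
force: [0.7, -0.2, -0.6]
grip_width: 1.0
grip_force: 0.0
```

```bash
python3 look.py w2 pillbox_c; python3 box.py w2 [461,220] 34; python3 -c "
from h import *
print(ctrl.sense()['joints'],ctrl.sense()['ee_rot'])"
```

```text
[452.3 228.8 221.3] [525.1 256.5 364.4] 309.70691628693146
pillbox_c [283.2 240. ] 0.94 [365.9 241.   35.4] [  0 201 187]
pillbox_c [361.  237.9] 0.91 [397.  152.9  24.6] [251 219   0]
pillbox_c [325.3 166.6] 0.89 [465.3 225.6  35.1] [252 225   0]
1650 34.40165825422653
((462.6221008300781, 220.50662231445312), (36.91688919067383, 55.548519134521484), 19.50271224975586) 0.0 [462.4  220.88]
long axis angle rad -1.2304093
[2.36691618e-01 2.81109612e-01 1.56712184e+00 1.07423877e-05
 1.29332367e+00 1.45699880e+00] [-6.30840577e-06  9.84684184e-01  1.74347520e-01  1.84131593e-05]
```

{"api": "send_rows", "payload": {
  "targets": [
    {"offset": [0.99,-0.82,-3],"spin": 0},
    {"offset": [0.99,-0.82,-6.5],"spin": 0},
    {"offset": [0.99,-0.82,-10],"spin": 0},
    {"offset": [0.99,-0.82,-13.5],"spin": 0},
    {"offset": [0.99,-0.82,-17],"spin": 0},
    {"offset": [0.99,-0.82,-20],"spin": 0},
    {"offset": [0.99,-0.82,-21.8],"spin": 0},
    {"offset": [0.99,-0.82,-21.8],"spin": 0}
  ]
}}

```text
time_s: 4.33
eef_pos: [460.2, 219.9, -0.1]
ee_rot: [0.0, 0.985, 0.174, -0.003]
force: [-0.3, -0.6, -0.1]
grip_width: 1.005
grip_force: 0.0
```

{"api": "send_rows", "payload": {
  "targets": [
    {"offset": [0,0,0],"spin": 0},
    {"offset": [0,0,0],"spin": 0},
    {"offset": [0,0,0],"spin": 0},
    {"offset": [0,0,0],"spin": 0},
    {"offset": [0,0,0],"spin": 0},
    {"offset": [0,0,0],"spin": 0},
    {"offset": [0,0,0],"spin": 0},
    {"offset": [0,0,0],"spin": 0}
  ],
  "grip": 0.4,
  "squeeze": 25
}}

```text
time_s: 5.0
eef_pos: [463.4, 220.7, 5.0]
ee_rot: [-0.0, 0.985, 0.174, 0.002]
force: [-0.4, 0.3, 8.0]
grip_width: 0.649
grip_force: 28.1
```

```bash
python3 look.py w3; python3 -c "
from h import *
print(ctrl.sense())"
```

```text
[463.4 220.7   5. ] [535.9 247.9 148.3] 309.70691628693146
{'time_s': 5.05, 'joints': array([2.15920433e-01, 5.86815413e-01, 1.76100320e+00, 4.80811321e-05,
       7.90481563e-01, 1.43761641e+00]), 'dq': array([-9.80732649e-06, -2.26632725e-04,  1.22125803e-04, -1.74334270e-03,
       -1.89217862e-04, -2.01365294e-04]), 'tau': array([-1.45751531e-01, -4.14206707e+01, -1.61314219e+01, -3.14565562e-02,
       -1.99166760e-01,  2.22176418e-02]), 'eef_pos': array([463.41133711, 220.71818023,   4.95899098]), 'ee_rot': array([-8.51845723e-05,  9.84806355e-01,  1.73648301e-01,  1.64412377e-03]), 'force': array([-0.71356169,  1.11079646,  7.2622851 ]), 'wrist_torque': array([0.04165485, 0.13110375, 0.03623708]), 'grip_force': 28.099848926067352, 'grip_width': 0.6536541380985167}
```

View pics/w3.png

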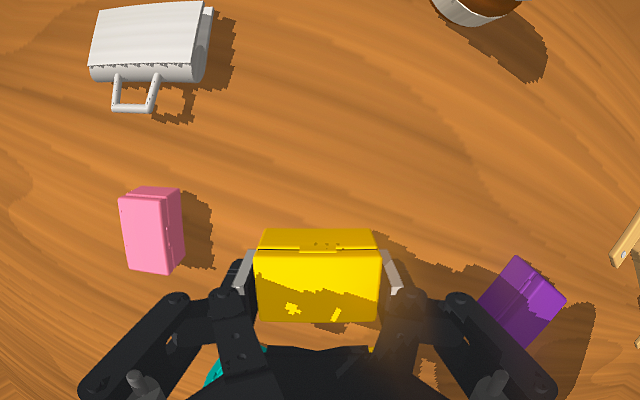

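Box held between the pads (visible at (318,275)), gripper width 0.65 ≈ 55.5 mm. Lifting and moving to look over the holder.

{"api": "send_rows", "payload": {
  "targets": [
    {"offset": [0,0,2],"spin": 0},
    {"offset": [0,0,5],"spin": 0},
    {"offset": [0,0,8.5],"spin": 0},
    {"offset": [0,0,12],"spin": 0.1},
    {"offset": [0,0,15.5],"spin": 0.2},
    {"offset": [0,-1,19],"spin": 0.3},
    {"offset": [0,-3,22],"spin": 0.4},
    {"offset": [0,-6,23],"spin": 0.5}
  ]
}}

```text
time_s: 5.72
eef_pos: [463.2, 161.0, 238.4]
ee_rot: [0.001, 0.91, 0.415, 0.004]
force: [0.9, -0.3, 0.0]
grip_width: 0.654
grip_force: 27.5
```

{"api": "send_rows", "payload": {
  "targets": [
    {"offset": [0,-3.5,0],"spin": 0.06},
    {"offset": [0,-7,0],"spin": 0.12},
    {"offset": [0,-10.5,0],"spin": 0.18},
    {"offset": [0,-14,0],"spin": 0.24},
    {"offset": [0,-17.5,0],"spin": 0.3},
    {"offset": [0,-21,0],"spin": 0.36},
    {"offset": [0,-24,0],"spin": 0.42},
    {"offset": [0,-24,0],"spin": 0.46}
  ]
}}

```text
time_s: 6.38
eef_pos: [462.1, -83.9, 233.8]
ee_rot: [0.001, 0.794, 0.608, -0.0]
force: [-0.1, 0.4, -1.3]
grip_width: 0.65
grip_force: 27.5
```

{"api": "send_rows", "payload": {
  "targets": [
    {"offset": [0,0,0],"spin": 0},
    {"offset": [0,0,0],"spin": 0},
    {"offset": [0,0,0],"spin": 0},
    {"offset": [0,0,0],"spin": 0}
  ]
}}

```text
time_s: 6.72
eef_pos: [462.3, -78.8, 233.5]
ee_rot: [0.0, 0.793, 0.609, 0.0]
force: [1.1, 0.3, -1.4]
grip_width: 0.651
grip_force: 27.5
```

```bash
python3 look.py w4 tab pad holder jaw
```

```text
[462.4 -78.8 233.4] [481.3  -2.  376.5] 309.70691628693146
tab [380.4 248.7] 0.98 [ 511.7 -185.    41.5] [205 180 166]
pad [387.3 193. ] 0.55 [ 532.6 -117.1   44.4] [84 66 52]
holder [380.2 184.3] 0.59 [ 530.7 -113.6   15.7] [235 186 110]
jaw [383.4 196.3] 0.66 [ 527.2 -119.1   45.3] [92 71 52]
```

View pics/w4.png

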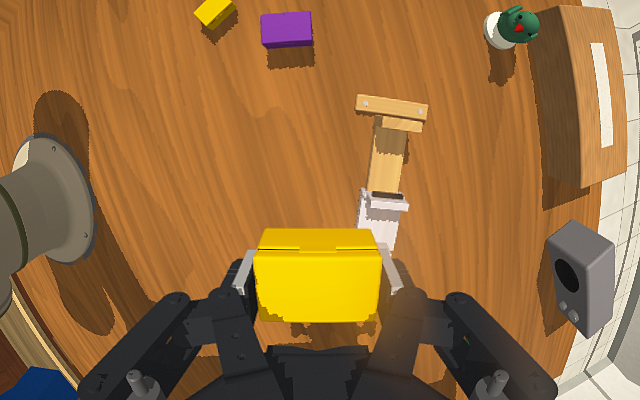

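```bash
cat > hold.py <<'E'
import sys
from h import *
np.set_printoptions(precision=2,suppress=True)
z=np.load(sys.argv[1]+".npz"); P=wcloud(z["T"],z["d"]); X,Y,Z=P[...,0],P[...,1],P[...,2]
reg=(X>440)&(X<620)&(Y>-260)&(Y<20)&(z["d"]>0)
def rect(m,zt,name):
    m=m.astype(np.uint8); n,l,s,_=cv2.connectedComponentsWithStats(m)
    for k in range(1,n):
        if s[k,4]<40: continue
        v,u=np.nonzero(l==k); Q=wplane(z["T"],np.stack([u,v],-1),zt)[:,:2].astype(np.float32)
        r=cv2.minAreaRect(Q); b=cv2.boxPoints(r); e,f=b[1]-b[0],b[2]-b[1]
        L=e if np.hypot(*e)>np.hypot(*f) else f
        print(name,len(v),"c",np.array(r[0]),"sz",np.array(sorted(r[1])),"long ang",np.arctan2(L[1],L[0]),"z",np.median(Z[l==k]), "px",u.mean().round(),v.mean().round())
rect(reg&(abs(Z-16)<2.5),16,"bed")
rect(reg&(abs(Z-24)<2.5),24,"carr")
rect(reg&(abs(Z-60)<2.5),60,"top60")
rect(reg&(abs(Z-56)<1.5),56,"tab56")
rect(reg&(abs(Z-8)<2.5),8,"feet")
E
python3 hold.py w4
```

```text
bed 2029 c [542.67 -88.01] sz [45.89 83.13] long ang 1.1668272 z 16.404777232188792 px 386.0 160.0
carr 1274 c [ 518.04 -158.12] sz [52.13 76.72] long ang 1.2414274 z 24.11984142158073 px 379.0 223.0
top60 464 c [561.19 -42.73] sz [12.82 45.41] long ang -0.3534759 z 60.380137353285676 px 401.0 124.0
top60 307 c [ 529.9  -126.08] sz [10.32 44.15] long ang -0.3940815 z 60.31985609467495 px 389.0 205.0
feet 1162 c [567.55 -26.1 ] sz [20.84 90.46] long ang -0.36427733 z 8.33004557452449 px 391.0 107.0
```

Holder: sliding axis at ≈1.21 rad, moving jaw top at (389,205), fixed jaw top at (401,124). The box goes at about (550.6, −70.9).

{"api": "send_rows", "payload": {
  "targets": [
    {"offset": [2,0.2,0],"spin": -0.03},
    {"offset": [4.5,0.4,-1],"spin": -0.06},
    {"offset": [7,0.6,-3],"spin": -0.1},
    {"offset": [8.82,0.79,-6],"spin": -0.1},
    {"offset": [8.82,0.79,-9],"spin": -0.1},
    {"offset": [8.82,0.79,-11.5],"spin": -0.1},
    {"offset": [8.82,0.79,-12.8],"spin": -0.1},
    {"offset": [8.82,0.79,-12.8],"spin": -0.1}
  ]
}}

```text
time_s: 7.63
eef_pos: [549.1, -71.0, 102.1]
ee_rot: [-0.002, 0.823, 0.568, -0.002]
force: [0.3, 0.1, -1.7]
grip_width: 0.653
grip_force: 27.5
```

{"api": "send_rows", "payload": {
  "targets": [
    {"offset": [0,0,0],"spin": 0},
    {"offset": [0,0,0],"spin": 0},
    {"offset": [0,0,0],"spin": 0}
  ]
}}

```text
time_s: 7.88
eef_pos: [551.2, -71.9, 106.8]
ee_rot: [0.001, 0.823, 0.568, 0.001]
force: [-0.4, 0.0, -0.9]
grip_width: 0.65
grip_force: 27.5
```

```bash
python3 look.py w5; python3 hold.py w5; python3 -c "
from h import *
s=ctrl.sense(); print(s['ee_rot'],s['joints'])
z=np.load('w5.npz');P=wcloud(z['T'],z['d']);im=z['im'].astype(int)
m=(im[...,0]>120)&(im[...,1]>100)&(im[...,2]<70)&(P[...,2]>90)&(abs(P[...,1]+70)<45)
print(m.sum(),np.percentile(P[m][:,2],[5,25,50,75,95]))
zt=np.median(P[m][:,2]);m&=abs(P[...,2]-zt)<4
v,u=np.nonzero(m);Q=wplane(z['T'],np.stack([u,v],-1),zt)[:,:2].astype(np.float32)
r=cv2.minAreaRect(Q);print(r)"
```

```text
[551.1 -71.9 106.6] [577.4   2.5 249.8] 309.70691628693146
bed 112 c [563.89 -37.54] sz [ 0.87 42.19] long ang -0.3622492 z 16.49195532677136 px 318.0 160.0
bed 1875 c [549.42 -75.81] sz [31.57 40.43] long ang -0.36278608 z 16.467187462482627 px 318.0 209.0
bed 42 c [ 482.18 -202.51] sz [ 3.06 16.14] long ang 1.1808339 z 16.41881397165318 px 301.0 341.0
carr 501 c [ 508.04 -185.52] sz [17.09 52.06] long ang -0.36595565 z 24.355713487055624 px 319.0 327.0
top60 1359 c [561.96 -42.77] sz [12.46 43.43] long ang -0.36266413 z 60.36846206633487 px 319.0 180.0
tab56 48 c [558.38 -35.03] sz [ 0.04 30.11] long ang -0.36444607 z 55.591783060459306 px 310.0 170.0
feet 2840 c [567.87 -25.87] sz [20.39 89.87] long ang -0.3622696 z 8.37085460339489 px 318.0 142.0
feet 84 c [ 525.61 -230.8 ] sz [ 6.33 23.51] long ang -0.30690312 z 7.840040215072378 px 349.0 343.0
feet 79 c [ 464.93 -208.55] sz [ 6.13 23.49] long ang -0.33541164 z 8.108884687700936 px 289.0 344.0
[9.51816595e-04 8.22844357e-01 5.68265584e-01 6.95264458e-04] [-3.40463503e-01  5.04097836e-01  1.56340723e+00  1.32693767e-05
  1.07173021e+00  2.15325480e-02]
11192 [111.23402617 132.19644712 135.8433255  136.3614386  136.96903234]
((556.2756958007812, -72.28524780273438), (38.769222259521484, 68.22284698486328), 69.14860534667969)
```

View pics/w5.png

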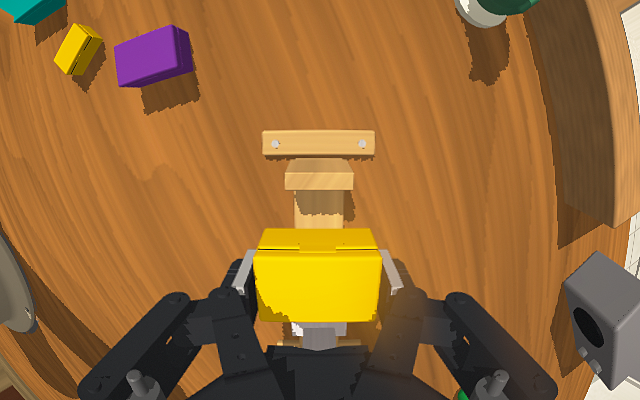

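Box is centred over the bed and square to the jaws (fixed jaw top at (319,180), box at (318,275)). Lowering it.

{"api": "send_rows", "payload": {
  "targets": [
    {"offset": [0,0,-2],"spin": 0},
    {"offset": [0,0,-4],"spin": 0},
    {"offset": [0,0,-6],"spin": 0},
    {"offset": [0,0,-7.2],"spin": 0},
    {"offset": [0,0,-7.8],"spin": 0},
    {"offset": [0,0,-8.3],"spin": 0},
    {"offset": [0,0,-8.5],"spin": 0},
    {"offset": [0,0,-8.5],"spin": 0}
  ]
}}

```text
time_s: 8.6
eef_pos: [551.1, -71.9, 21.2]
ee_rot: [0.001, 0.823, 0.568, 0.0]
force: [-0.3, 0.5, -0.2]
grip_width: 0.646
grip_force: 27.6
```

{"api": "send_rows", "payload": {
  "targets": [
    {"offset": [0,0,0],"spin": 0},
    {"offset": [0,0,0],"spin": 0},
    {"offset": [0,0,0],"spin": 0},
    {"offset": [0,0,0],"spin": 0}
  ]
}}

```text
time_s: 8.93
eef_pos: [551.0, -71.9, 21.0]
ee_rot: [0.001, 0.823, 0.568, 0.0]
force: [-0.7, -0.6, 4.3]
grip_width: 0.65
grip_force: 28.2
```

{"api": "send_rows", "payload": {
  "targets": [
    {"offset": [0,0,0],"spin": 0},
    {"offset": [0,0,0],"spin": 0},
    {"offset": [0,0,0],"spin": 0},
    {"offset": [0,0,0],"spin": 0},
    {"offset": [0,0,0],"spin": 0},
    {"offset": [0,0,0],"spin": 0}
  ],
  "grip": 0.95
}}

```text
time_s: 9.43
eef_pos: [550.5, -71.7, 20.2]
ee_rot: [-0.0, 0.823, 0.568, -0.0]
force: [0.3, -0.1, -0.3]
grip_width: 0.949
grip_force: 0.0
```

{"api": "send_rows", "payload": {
  "targets": [
    {"offset": [0,0,1],"spin": 0},
    {"offset": [0,0,2],"spin": 0},
    {"offset": [0,0,4],"spin": 0},
    {"offset": [0,0,7],"spin": 0},
    {"offset": [0,0,10],"spin": 0},
    {"offset": [-0.5,-1.5,13],"spin": 0},
    {"offset": [-1.5,-4,15],"spin": 0},
    {"offset": [-2.5,-7,16],"spin": 0}
  ]
}}

```text
time_s: 10.1
eef_pos: [526.2, -141.9, 184.7]
ee_rot: [0.003, 0.822, 0.569, 0.001]
force: [0.1, 0.3, 0.1]
grip_width: 0.951
grip_force: 0.0
```

{"api": "send_rows", "payload": {
  "targets": [
    {"offset": [0,0,0],"spin": 0},
    {"offset": [0,0,0],"spin": 0},
    {"offset": [0,0,0],"spin": 0}
  ]
}}

```text
time_s: 10.35
eef_pos: [525.5, -141.3, 180.6]
ee_rot: [-0.0, 0.823, 0.568, 0.0]
force: [-0.0, 0.4, 0.9]
grip_width: 0.951
grip_force: 0.0
```

```bash
python3 look.py w6 pillbox_c tab pad; python3 hold.py w6; python3 box.py w6 [551,-71] 50; python3 -c "
from h import *
s=ctrl.sense(); print(s['ee_rot'],s['joints'],s['time_s'])"
```

```text
[ 525.5 -140.9  180.2] [552.  -67.  323.7] 309.70691628693146
pillbox_c [313.8 110.4] 0.55 [546.7 -70.5  51.8] [252 222   0]
tab [319.7 240.1] 0.68 [ 509.  -185.    56.1] [251 246 242]
tab [317.8 109.8] 0.61 [550.2 -70.9  50.5] [252 222   0]
pad [318.5 160.9] 0.58 [ 532.7 -119.8   15.4] [244 199 116]
bed 283 c [558.72 -51.26] sz [ 6.14 38.98] long ang -0.3617545 z 16.361936736447547 px 318.0 87.0
bed 1268 c [ 537.16 -106.76] sz [31.5  39.38] long ang -0.36221188 z 16.394479542986858 px 318.0 147.0
bed 445 c [ 498.73 -211.39] sz [28.61 39.35] long ang -0.36281234 z 16.390785468935007 px 319.0 252.0
carr 2488 c [ 518.49 -158.33] sz [52.72 75.23] long ang 1.2063063 z 24.185833905049606 px 318.0 205.0
top60 691 c [561.57 -43.43] sz [11.42 43.36] long ang -0.36121246 z 60.44766726345898 px 318.0 74.0
top60 456 c [ 530.07 -125.37] sz [ 9.   43.09] long ang -0.35976833 z 60.46257251329723 px 318.0 177.0
tab56 74 c [ 528.72 -121.44] sz [ 0.94 34.53] long ang -0.36279622 z 56.54591348615605 px 314.0 171.0
tab56 328 c [ 507.61 -187.42] sz [11.72 29.84] long ang -0.36252296 z 56.138070103345484 px 318.0 243.0
feet 1473 c [567.76 -26.05] sz [20.55 89.14] long ang -0.3625997 z 8.404584534357468 px 318.0 61.0
feet 857 c [ 492.54 -226.61] sz [21.28 89.35] long ang -0.3623644 z 8.425146616006998 px 318.0 259.0
2530 50.371153240314214
((549.0881958007812, -71.79006958007812), (34.832767486572266, 56.2089958190918), 69.2052230834961) 0.0 [549.28 -71.94]
long axis angle rad -0.36293697
[-3.99260000e-04  8.22493120e-01  5.68774893e-01 -1.71941415e-04] [-4.77169056e-01  3.99148221e-01  1.51478967e+00  7.55653773e-05
  1.22852127e+00 -1.16429418e-01] 10.55
```

View pics/w6.png

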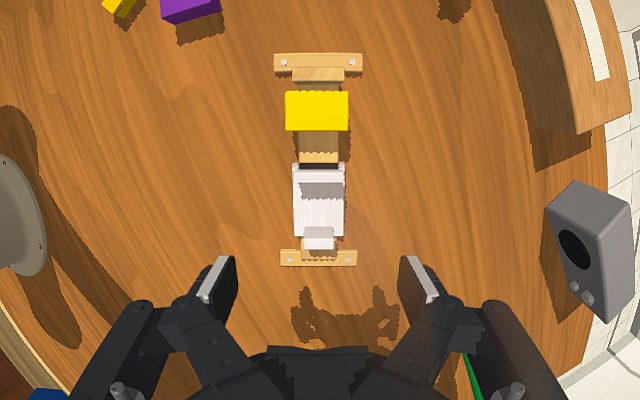

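Box stands square on the bed (318,111), with the carriage tab at (318,243). Next I check clearance to the stools before pushing the tab.

```bash
python3 - <<'E'
from h import *
np.set_printoptions(precision=0,suppress=True)
for c in ["scene","side"]:
    z=np.load(c+".npz"); P=cloud(c,z["d"]); im=z["im"].astype(int)
    m=(im[...,1]>im[...,0]+60)&(im[...,1]>im[...,2]+40)&(P[...,2]>225)&(z["d"]>0)
    Q=P[m]; print(c,m.sum()); 
    if m.sum(): print(np.percentile(Q,[1,99],axis=0)); 
    k=Q[np.argsort(Q[:,1])[-30:]]; print(np.median(k,axis=0))
E
```

```text
scene 2249
[[ 375. -688.  232.]
 [ 648. -395.  248.]]
[ 512. -394.  241.]
side 8016
[[ 372. -700.  239.]
 [ 643. -415.  248.]]
[ 479. -409.  244.]
```

{"api": "send_rows", "payload": {
  "targets": [
    {"offset": [0,0,0],"spin": 0},
    {"offset": [0,0,0],"spin": 0},
    {"offset": [0,0,0],"spin": 0},
    {"offset": [0,0,0],"spin": 0},
    {"offset": [0,0,0],"spin": 0},
    {"offset": [0,0,0],"spin": 0}
  ],
  "grip": 0
}}

```text
time_s: 11.05
eef_pos: [525.5, -141.7, 180.3]
ee_rot: [-0.0, 0.823, 0.568, -0.0]
force: [0.8, 0.6, -0.3]
grip_width: 0.093
grip_force: 0.0
```

{"api": "send_rows", "payload": {
  "targets": [
    {"offset": [-1,-2.5,0],"spin": 0},
    {"offset": [-2,-5.2,0],"spin": 0},
    {"offset": [-3.06,-7.8,0],"spin": 0},
    {"offset": [-3.06,-7.8,-3],"spin": 0},
    {"offset": [-3.06,-7.8,-6.5],"spin": 0},
    {"offset": [-3.06,-7.8,-10],"spin": 0},
    {"offset": [-3.06,-7.8,-13],"spin": 0},
    {"offset": [-3.06,-7.8,-14.6],"spin": 0}
  ]
}}

```text
time_s: 11.72
eef_pos: [493.5, -218.8, 30.9]
ee_rot: [-0.002, 0.823, 0.568, -0.001]
force: [-0.3, 0.2, 0.1]
grip_width: -0.0
grip_force: 0.0
```

{"api": "send_rows", "payload": {
  "targets": [
    {"offset": [0,0,0],"spin": 0},
    {"offset": [0,0,0],"spin": 0},
    {"offset": [0,0,0],"spin": 0},
    {"offset": [0,0,0],"spin": 0}
  ]
}}

```text
time_s: 12.05
eef_pos: [495.7, -220.2, 35.9]
ee_rot: [0.001, 0.823, 0.568, 0.0]
force: [-0.4, 0.3, -0.1]
grip_width: -0.001
grip_force: 0.0
```

```bash
cat > st.py <<'E'
from h import *
s=ctrl.sense(); p=s["eef_pos"]; f=s["force"]; ux=np.array([.3546,.935,0])
print("t",s["time_s"],p.round(2),"s",(p@ux).round(2),"lat",(p@np.array([-.935,.3546,0])).round(2),"F",f.round(1),"Fx",(f@ux).round(2),s["grip_width"])
E
python3 look.py w7; python3 st.py
```

```text
[ 495.6 -220.1   35.7] [ 521.9 -145.6  178.8] 309.70691628693146
t 12.1 [ 495.63 -220.13   35.73] s -30.08 lat -541.47 F [-0.1  0.1  0.3] Fx 0.07 0.0032174514799788337
```

View pics/w7.png

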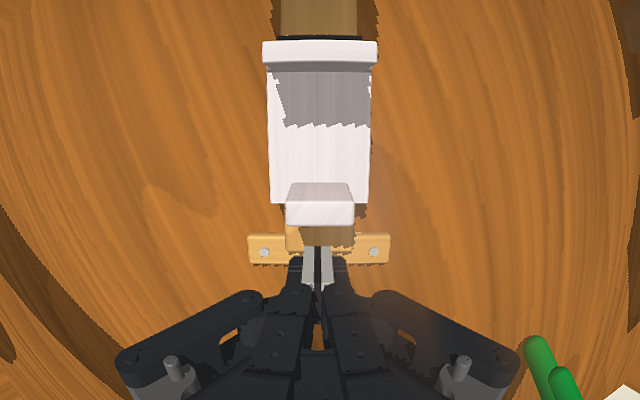

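Shut fingertips (318,270) are right behind the tab (320,205), in line with it. Pushing now.

{"api": "send_rows", "payload": {
  "targets": [
    {"offset": [0.18,0.47,0],"spin": 0},
    {"offset": [0.35,0.94,0],"spin": 0},
    {"offset": [0.53,1.4,0],"spin": 0},
    {"offset": [0.71,1.87,0],"spin": 0},
    {"offset": [0.89,2.34,0],"spin": 0},
    {"offset": [1.06,2.81,0],"spin": 0},
    {"offset": [1.24,3.27,0],"spin": 0},
    {"offset": [1.42,3.74,0],"spin": 0}
  ]
}}

```text
time_s: 12.77
eef_pos: [509.2, -182.3, 34.6]
ee_rot: [0.0, 0.823, 0.568, -0.0]
force: [-3.4, -3.6, 3.4]
grip_width: -0.006
grip_force: 2.7
```

{"api": "send_rows", "payload": {
  "targets": [
    {"offset": [0,0,0],"spin": 0},
    {"offset": [0,0,0],"spin": 0},
    {"offset": [0,0,0],"spin": 0}
  ]
}}

```text
time_s: 13.02
eef_pos: [509.2, -182.0, 34.2]
ee_rot: [-0.0, 0.823, 0.568, 0.0]
force: [0.6, -0.1, 0.4]
grip_width: -0.003
grip_force: 0.0
```

```bash
python3 st.py; python3 look.py w8; python3 hold.py w8
```

```text
t 13.0167 [ 509.18 -182.02   34.18] s 10.37 lat -540.62 F [ 0.6 -0.1  0.4] Fx 0.09 -0.002518025206756365
[ 509.1 -182.1   34.2] [ 535.7 -107.8  177.2] 309.70691628693146
bed 398 c [544.04 -90.38] sz [ 2.79 39.35] long ang -0.37195194 z 16.409095226969058 px 320.0 68.0
bed 131 c [ 519.55 -206.35] sz [ 3.63 17.82] long ang 1.2597493 z 16.227512440937772 px 350.0 271.0
carr 71 c [529.78 -83.72] sz [ 0.91 25.86] long ang -0.3574602 z 23.463526896308224 px 290.0 64.0
carr 68 c [555.07 -93.34] sz [ 0.85 26.32] long ang -0.367122 z 23.437353871529396 px 343.0 64.0
carr 11835 c [ 525.52 -139.3 ] sz [52.19 67.14] long ang 1.2088329 z 24.123515247498716 px 320.0 161.0
top60 2742 c [ 538.95 -103.79] sz [ 8.97 43.99] long ang -0.36196348 z 60.358140551100426 px 321.0 92.0
top60 176 c [ 511.37 -171.59] sz [ 3.56 13.12] long ang -0.36086866 z 60.59889383238332 px 317.0 268.0
top60 80 c [ 500.48 -171.75] sz [3.55 6.28] long ang -0.43847048 z 60.15055067918088 px 294.0 275.0
top60 87 c [ 519.61 -179.18] sz [3.67 6.75] long ang -0.37663114 z 60.485224034647175 px 340.0 275.0
tab56 1686 c [ 515.18 -166.25] sz [14.83 29.56] long ang -0.37333143 z 56.253397143748586 px 321.0 249.0
tab56 53 c [ 500.52 -171.54] sz [2.56 5.97] long ang -0.4549715 z 55.70324403172951 px 295.0 271.0
tab56 59 c [ 519.72 -178.98] sz [2.66 6.44] long ang -0.37360227 z 55.58035508439305 px 340.0 271.0
feet 110 c [ 463.82 -207.62] sz [ 6.57 14.72] long ang -0.32051837 z 7.645997223148115 px 268.0 293.0
feet 113 c [ 524.24 -230.02] sz [ 6.81 14.06] long ang -0.59508 z 7.65667969364759 px 367.0 293.0
```

{"api": "send_rows", "payload": {
  "targets": [
    {"offset": [0.04,0.11,0],"spin": 0},
    {"offset": [0.085,0.22,0],"spin": 0},
    {"offset": [0.13,0.34,0],"spin": 0},
    {"offset": [0.17,0.45,0],"spin": 0},
    {"offset": [0.21,0.56,0],"spin": 0},
    {"offset": [0.255,0.67,0],"spin": 0},
    {"offset": [0.3,0.79,0],"spin": 0},
    {"offset": [0.34,0.9,0],"spin": 0}
  ]
}}

```text
time_s: 13.73
eef_pos: [512.3, -173.8, 34.2]
ee_rot: [0.0, 0.823, 0.568, -0.0]
force: [-2.3, -5.5, -0.2]
grip_width: -0.001
grip_force: 2.9
```

```bash
python3 st.py
```

```text
t 13.7333 [ 512.3  -173.81   34.21] s 19.15 lat -540.63 F [-2.3 -5.5 -0.2] Fx -5.95 -0.0010565054387449773
```

{"api": "send_rows", "payload": {
  "targets": [
    {"offset": [0.014,0.037,0],"spin": 0},
    {"offset": [0.028,0.075,0],"spin": 0},
    {"offset": [0.042,0.112,0],"spin": 0},
    {"offset": [0.057,0.15,0],"spin": 0}
  ]
}}

```text
time_s: 14.07
eef_pos: [512.9, -172.4, 34.2]
ee_rot: [0.0, 0.823, 0.568, -0.0]
force: [-3.1, -4.6, -1.6]
grip_width: -0.002
grip_force: 2.8
```

```bash
python3 st.py
```

```text
t 14.0667 [ 512.87 -172.36   34.22] s 20.71 lat -540.65 F [-3.1 -4.6 -1.6] Fx -5.38 -0.002162338146347974
```

{"api": "send_rows", "payload": {
  "targets": [
    {"offset": [0.011,0.028,0],"spin": 0},
    {"offset": [0.021,0.056,0],"spin": 0}
  ]
}}

```text
time_s: 14.23
eef_pos: [513.1, -171.8, 34.2]
ee_rot: [0.0, 0.823, 0.568, -0.0]
force: [-1.7, -5.0, -0.7]
grip_width: -0.002
grip_force: 2.8
```

```bash
python3 st.py
```

```text
t 14.2333 [ 513.07 -171.79   34.23] s 21.31 lat -540.64 F [-1.7 -5.  -0.7] Fx -5.31 -0.0018501347644718313
```

{"api": "send_rows", "payload": {
  "targets": [
    {"offset": [0.011,0.028,0],"spin": 0},
    {"offset": [0.021,0.056,0],"spin": 0}
  ]
}}

```text
time_s: 14.4
eef_pos: [513.3, -171.2, 34.2]
ee_rot: [0.0, 0.823, 0.568, -0.0]
force: [-3.1, -5.4, 0.1]
grip_width: 0.001
grip_force: 2.8
```

```bash
python3 st.py
```

```text
t 14.4 [ 513.29 -171.24   34.23] s 21.9 lat -540.65 F [-3.1 -5.4  0.1] Fx -6.17 0.0007509393280688701
```

{"api": "send_rows", "payload": {
  "targets": [
    {"offset": [0.011,0.028,0],"spin": 0},
    {"offset": [0.021,0.056,0],"spin": 0}
  ]
}}

```text
time_s: 14.57
eef_pos: [513.5, -170.7, 34.2]
ee_rot: [0.0, 0.823, 0.568, -0.0]
force: [-2.9, -5.2, 0.0]
grip_width: -0.002
grip_force: 2.8
```

```bash
python3 st.py
```

```text
t 14.5667 [ 513.49 -170.69   34.22] s 22.49 lat -540.64 F [-2.9 -5.2  0. ] Fx -5.88 -0.0016984783778443162
```

{"api": "send_rows", "payload": {
  "targets": [
    {"offset": [0.011,0.028,0],"spin": 0},
    {"offset": [0.021,0.056,0],"spin": 0}
  ]
}}

```text
time_s: 14.73
eef_pos: [513.7, -170.1, 34.2]
ee_rot: [0.0, 0.823, 0.568, -0.0]
force: [-2.5, -4.3, -1.0]
grip_width: -0.001
grip_force: 2.8
```

```bash
python3 st.py
```

```text
t 14.7333 [ 513.68 -170.12   34.23] s 23.09 lat -540.62 F [-2.5 -4.3 -1. ] Fx -4.96 -0.0005698214296557932
```

{"api": "send_rows", "payload": {
  "targets": [
    {"offset": [0.007,0.019,0],"spin": 0},
    {"offset": [0.014,0.037,0],"spin": 0}
  ]
}}

```text
time_s: 14.9
eef_pos: [513.8, -169.7, 34.2]
ee_rot: [0.0, 0.823, 0.568, -0.0]
force: [-3.0, -4.7, -0.4]
grip_width: -0.002
grip_force: 2.8
```

```bash
python3 st.py
```

```text
t 14.9 [ 513.83 -169.75   34.22] s 23.49 lat -540.62 F [-3.  -4.7 -0.4] Fx -5.4 -0.001978505280292761
```

{"api": "send_rows", "payload": {
  "targets": [
    {"offset": [0.007,0.019,0],"spin": 0},
    {"offset": [0.014,0.037,0],"spin": 0}
  ]
}}

```text
time_s: 15.07
eef_pos: [514.0, -169.4, 34.2]
ee_rot: [0.0, 0.823, 0.568, -0.0]
force: [-1.9, -5.7, -0.1]
grip_width: 0.0
grip_force: 2.8
```

```bash
python3 st.py
```

```text
t 15.0667 [ 513.97 -169.36   34.21] s 23.9 lat -540.61 F [-1.9 -5.7 -0.1] Fx -6.01 0.00026639783051179045
```

{"api": "send_rows", "payload": {
  "targets": [
    {"offset": [0.007,0.019,0],"spin": 0},
    {"offset": [0.014,0.037,0],"spin": 0}
  ]
}}

```text
time_s: 15.23
eef_pos: [514.1, -169.0, 34.2]
ee_rot: [0.0, 0.823, 0.568, -0.0]
force: [-1.7, -4.6, -0.2]
grip_width: -0.005
grip_force: 2.8
```

```bash
python3 st.py
```

```text
t 15.2333 [ 514.1  -169.01   34.22] s 24.28 lat -540.62 F [-1.7 -4.6 -0.2] Fx -4.87 -0.004523685226975209
```

{"api": "send_rows", "payload": {
  "targets": [
    {"offset": [0.007,0.019,0],"spin": 0},
    {"offset": [0.014,0.037,0],"spin": 0}
  ]
}}

```text
time_s: 15.4
eef_pos: [514.2, -168.7, 34.2]
ee_rot: [0.0, 0.823, 0.568, -0.001]
force: [-3.8, -6.4, -0.3]
grip_width: -0.003
grip_force: 3.6
```

```bash
python3 st.py; python3 look.py w9; python3 hold.py w9 | grep top60; python3 box.py w9 [553,-62] 50
python3 -c "
import cv2;a=cv2.imread('pics/w9.png');cv2.imwrite('pics/w9c.png',cv2.resize(a[0:280,180:460],None,fx=2,fy=2))"
```

```text
t 15.4 [ 514.22 -168.74   34.23] s 24.57 lat -540.63 F [-3.8 -6.4 -0.3] Fx -7.33 -0.0028104686628349492
[ 514.2 -168.8   34.2] [540.9 -94.3 177.2] 309.70691628693146
top60 2750 c [543.7  -91.24] sz [ 9.   43.98] long ang -0.3622596 z 60.40735125272109 px 321.0 94.0
top60 168 c [ 516.42 -158.29] sz [ 3.57 13.11] long ang -0.36245772 z 60.38476942904079 px 317.0 268.0
top60 88 c [ 505.64 -158.69] sz [3.68 6.76] long ang -0.34989545 z 60.33261848813802 px 294.0 275.0
top60 91 c [ 524.65 -165.89] sz [3.67 6.75] long ang -0.37561747 z 60.296923872280274 px 340.0 275.0
9771 50.41227252964717
((551.1089477539062, -66.9511947631836), (32.7507438659668, 55.56632995605469), 69.26348876953125) 0.0 [550.99 -67.29]
long axis angle rad -0.36192042
```

View pics/w9c.png

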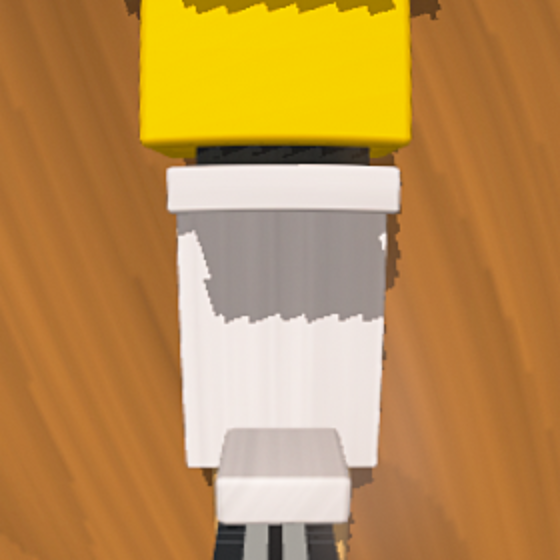

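Pad is on the box and the force is rising (7.3 N), so the box has met the fixed jaw. Small steps from here.

{"api": "send_rows", "payload": {
  "targets": [
    {"offset": [0.006,0.015,0],"spin": 0},
    {"offset": [0.006,0.015,0],"spin": 0}
  ]
}}

```text
time_s: 15.62
eef_pos: [514.2, -168.7, 34.2]
ee_rot: [0.0, 0.823, 0.568, -0.001]
force: [-2.9, -6.3, -0.9]
grip_width: 0.002
grip_force: 3.6
```

```bash
python3 st.py
```

```text
t 15.6167 [ 514.21 -168.73   34.2 ] s 24.58 lat -540.62 F [-2.9 -6.3 -0.9] Fx -6.9 0.0024741714365111166
```

{"api": "send_rows", "payload": {
  "targets": [
    {"offset": [0.011,0.028,0],"spin": 0},
    {"offset": [0.011,0.028,0],"spin": 0}
  ]
}}

```text
time_s: 15.78
eef_pos: [514.3, -168.6, 34.2]
ee_rot: [0.0, 0.823, 0.568, -0.001]
force: [-4.7, -7.5, -0.8]
grip_width: 0.0
grip_force: 4.2
```

```bash
python3 st.py
```

```text
t 15.7833 [ 514.26 -168.61   34.22] s 24.71 lat -540.62 F [-4.7 -7.5 -0.8] Fx -8.68 2.6548648096957727e-05
```

{"api": "send_rows", "payload": {
  "targets": [
    {"offset": [0.007,0.019,0],"spin": 0},
    {"offset": [0.007,0.019,0],"spin": 0}
  ]
}}

```text
time_s: 15.95
eef_pos: [514.3, -168.6, 34.2]
ee_rot: [0.0, 0.823, 0.568, -0.001]
force: [-4.8, -8.9, -0.7]
grip_width: -0.001
grip_force: 4.7
```

```bash
python3 st.py
```

```text
t 15.95 [ 514.27 -168.59   34.21] s 24.73 lat -540.62 F [-4.8 -8.9 -0.7] Fx -10.03 -0.0006850136834400147
```

{"api": "send_rows", "payload": {
  "targets": [
    {"offset": [0.007,0.019,0],"spin": 0},
    {"offset": [0.007,0.019,0],"spin": 0},
    {"offset": [0.007,0.019,0],"spin": 0},
    {"offset": [0.007,0.019,0],"spin": 0}
  ]
}}

```text
time_s: 16.28
eef_pos: [514.3, -168.5, 34.2]
ee_rot: [0.0, 0.823, 0.568, -0.001]
force: [-5.3, -10.0, 0.3]
grip_width: -0.003
grip_force: 5.2
```

```bash
python3 st.py
```

```text
t 16.2833 [ 514.32 -168.54   34.24] s 24.79 lat -540.66 F [ -5.3 -10.    0.3] Fx -11.19 -0.002997573919582134
```

Pad force is about 5 N (11.2 N minus roughly 5.5 N of drag). Backing off along −x of the holder, then up, then a check.

{"api": "send_rows", "payload": {
  "targets": [
    {"offset": [-0.1,-0.27,0],"spin": 0},
    {"offset": [-0.3,-0.8,0],"spin": 0},
    {"offset": [-0.7,-1.9,0],"spin": 0},
    {"offset": [-1.1,-2.8,0],"spin": 0},
    {"offset": [-1.1,-2.8,3],"spin": 0},
    {"offset": [-1.1,-2.8,6.5],"spin": 0},
    {"offset": [-1.1,-2.8,10],"spin": 0},
    {"offset": [-1.1,-2.8,13.5],"spin": 0}
  ]
}}

```text
time_s: 16.95
eef_pos: [503.2, -195.9, 170.9]
ee_rot: [-0.0, 0.823, 0.568, 0.0]
force: [-0.1, 0.2, -0.1]
grip_width: 0.0
grip_force: 0.0
```

{"api": "send_rows", "payload": {
  "targets": [
    {"offset": [0.5,2,1],"spin": 0},
    {"offset": [1,4,1],"spin": 0},
    {"offset": [1,4,1],"spin": 0},
    {"offset": [1,4,1],"spin": 0},
    {"offset": [1,4,1],"spin": 0},
    {"offset": [1,4,1],"spin": 0}
  ]
}}

```text
time_s: 17.45
eef_pos: [513.5, -156.1, 178.9]
ee_rot: [-0.0, 0.823, 0.568, -0.0]
force: [0.4, -1.1, -0.7]
grip_width: 0.001
grip_force: 0.0
```

```bash
python3 st.py; python3 look.py w10; python3 hold.py w10|grep -E "top60|tab56"; python3 box.py w10 [554,-66] 50
```

```text
t 17.45 [ 513.48 -156.14  178.86] s 36.09 lat -535.47 F [ 0.4 -1.1 -0.7] Fx -0.87 0.0010190266592375555
[ 513.5 -156.1  178.9] [540.2 -81.9 321.9] 309.70691628693146
top60 761 c [561.49 -43.28] sz [12.33 44.68] long ang -0.36147875 z 60.24794016721461 px 325.0 53.0
top60 550 c [543.78 -91.26] sz [ 8.63 42.76] long ang -0.35814855 z 60.35331331025324 px 325.0 113.0
tab56 423 c [ 520.35 -152.95] sz [12.04 28.66] long ang -0.3616819 z 56.21956954876373 px 325.0 188.0
2582 50.403189953195124
((551.741455078125, -64.78059387207031), (36.33777618408203, 55.294227600097656), 69.47685241699219) 0.0 [551.62 -64.91]
long axis angle rad -0.35819614
```

View pics/w10.png

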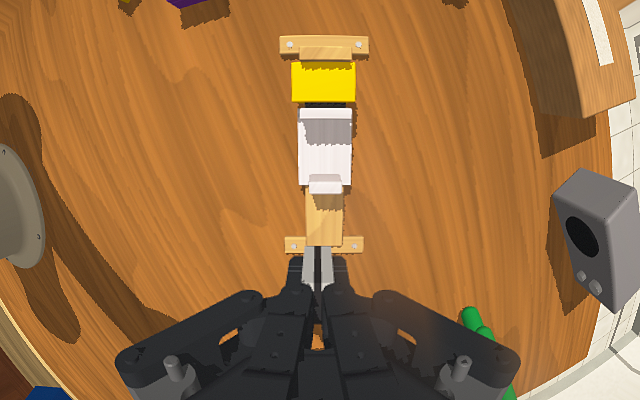

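The box (323,82) sits between the fixed jaw (325,53) and the pad, square, and the arm is clear. Handing in.

```bash
python3 -c "
from rig import ctrl
print(ctrl.finish_job())"
```

```text
the job is handed in; nothing more can be done
None
```

The larger yellow pill box is upright and square in the holder and clamped against the fixed jaw at about 5 N, estimated from the push force. The arm is clear and the job is handed in at about 17.5 s; no verdict came back.

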